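# Slide the score tablet under the dock's spring clip

## Task

Press the tab of the score dock's spring clip down with one fingertip and keep it down while the other finger pushes the wooden score tablet along its channel, beneath the raised lip, fully home against the stop. Then let the clip go so that it comes down on the tablet and holds it, and move clear. Do not pick the tablet up, and leave the other things on the table alone.

Things in the scene. Friction and masses are not known exactly. Their poses are not given: they have to be found in the camera images.
- dock: Fixed wooden dock for the score tablet, 205 x 90 mm. Origin on the table surface under the middle of the clip's shut lip; x is the push direction, from the channel's open mouth to the clip, y across, z up. Channel: floor at z 14 mm, from x -100 (mouth) to 16 mm (stop), 67 mm wide between rails with tops at z 22 mm. Behind the stop a base 6 mm high runs to x 105 mm.
- stop (a point): Middle of the stop's face at the end of the channel, at dock x 16, z 20 mm. The stop wall is 4 mm thick, with its top at z 26 mm.
- pivot (a point): Clip's pivot, midway between its two posts: dock x 22, z 29 mm. The posts are 34 mm high, at y +-26.5 mm. The spring gives 0.03 N m when shut and 0.13 N m at 0.5 rad, so holding the tab level takes about 5 N at 27 mm beyond the pivot, less farther out. Let go, it shuts by itself.
- clip_angle (a joint): Angle of the see-saw steel spring clip: 0 shut (at the start), 0.5 rad well open with the tab level, 0.6 rad end stop. Shut, the lip blocks the tablet, and pushing against it does not raise it. Pressing the tab raises the lip: it clears the tablet from about 0.28 rad. Resting on the tablet the clip reads about 0.26 rad.
- clip: The steel spring clip, press tab and jaw in one piece. The jaw is an arm with a down-turned lip, 3 mm thick and 40 mm wide; origin on the pivot, x and z as the dock's when shut. Shut, the lip's front is at dock x -1.5 mm and its edge 8 mm above the channel floor; at 0.5 rad its edge is 19 mm above the floor and its front at about x -2 mm.
- tab_mid (a point): Middle of the upper face of the clip's press tab, a steel plate 68 mm long, 40 mm wide; moves with the clip. Shut, the tab slopes upward at 0.5 rad away from the pivot. Pressed down to 0.5 rad it is level, its face 21 mm above the table (7 mm above the channel floor) from dock x 34 to 102 mm: a fingertip can slide along it; pressing lightly, not hard on the end stop, it slides easily.
- tablet_center (a point): Centre of the loose score tablet: a pale wooden block with rows of dark peg holes, 36 mm along the channel (its x), 64 mm across, 14 mm thick, 20 to 45 g. It starts flat in the channel, wholly before the clip, its leading edge 4 to 32 mm short of the lip. Fully home, its centre is at dock x -2 mm.
- tablet: The same tablet; origin at the centre of its underside, x along the channel, z up.
- rack: Bystander: loose slotted wooden rack, 70 x 130 x 55 mm, with four upright strikers; origin at the centre of its underside. Leave alone.
- tiffin: Bystander: loose closed steel tiffin box, 124 mm across, 97 mm high; origin at the centre of its underside. Leave alone.
- saucer: Bystander: loose white ceramic saucer, 136 mm across, 20 mm high; origin at the centre of its underside. Leave alone.
- case: Bystander: loose grey plastic storage case, 130 x 200 x 64 mm; origin at the centre of its underside. Leave alone.
- powder_can: Bystander: loose powder can, 66 mm across, 120 mm high; origin at the centre of its underside. Leave alone.
- coin_a: Bystander: loose pale wooden carrom coin, 31 mm across, 9 mm high; origin at the centre of its underside. Leave alone.
- coin_b: Bystander: loose black carrom coin, 31 mm across, 9 mm high; origin at the centre of its underside. Leave alone.
- striker: Bystander: loose white striker disc, 41 mm across, 11 mm high, lying flat; origin at the centre of its underside. Leave alone.

How it is judged:
On the way, in this order (a step that is already met when the one before it is completed fails the run):
1. a finger presses the clip's tab down, raising the lip, while the tablet is still outside it (value of joint clip_angle above 0.3 rad and contact force between the fingers and clip above 0.5 N and x of tablet_center in the frame of dock below -0.0175 m), for 0.05 s.
2. with a finger still pressing the tab down, the tablet is pushed beneath the lip, home to within 4 mm of the stop (value of joint clip_angle above 0.3 rad and contact force between the fingers and clip above 0.5 N and x of tablet_center in the frame of dock above -0.006 m), for 0.1 s.
At the end, for the whole second after the job is handed in: The tablet lies flat (0.08 rad) in the channel, straight (0.08 rad), within 4 mm of the stop and within 3 mm of its resting height; the clip is let go (0.17 to 0.34 rad) and its lip presses on the tablet with more than 1 N; the tablet is at rest (x of tablet_center in the frame of dock above -0.006 m and angle between the x axis of tablet and the x axis of dock, either way round below 0.08 rad and z of tablet_center in the frame of dock between 0.018 and 0.024 m and angle between tablet's own z axis and vertical below 0.08 rad and value of joint clip_angle between 0.17 and 0.34 rad and contact force between clip and tablet above 1 N and linear speed of tablet below 0.01 m/s); the robot touches nothing.
It fails at once if the tablet is lifted more than 8 mm off the channel floor or tipped over 0.35 rad (z of tablet_center in the frame of dock above 0.029 m or angle between tablet's own z axis and vertical above 0.35 rad).
It fails at once if another thing on the table is moved more than 20 mm (distance of any of rack, tiffin, saucer, case, powder_can, coin_a, coin_b, striker from where it was at the start of the episode above 0.02 m).
It also fails if it takes over 45 s, if anything falls off the work surface, if the arm or the gripper's body presses on something with over 40 N, if the wrist force passes 120 N, or if a joint passes its speed limit or range.

## Robot

A 6-joint arm with a two-finger parallel gripper is mounted at the origin on the work surface. World frame = base frame: x ahead of the robot, y to its left, z up, the work surface at z = 0. Lengths are in m, angles in rad, forces in N, time in s.
With the tool pointing down it reaches from about 0.425 to 0.95 m from the base axis. Payload 3.5 kg.
Tool frame: the origin (TCP) lies at the very end of the fingers, on their centre line; the grasp point (between the pads) lies 19 mm behind it; z points along the fingers, y is the direction in which the jaws open and shut (so a half turn about z gives the same grasp; the last joint's range is limited). The gripper opens to 85 mm and grips with 20 to 120 N. Pads are 22 mm wide; open, the fingers measure 114 mm over their backs; the gripper's body (76 mm by 85 mm) begins 54 mm behind the grasp point. The pads swing forward as they close: fully open they stand 13 mm farther back than shut.
Start: joints at [0.967, 0.286, 1.577, -0, 1.279, -0.15], TCP at [0.296, 0.607, 0.231] pointing down, gripper open.
Joint ranges: [-2.77, 2.77], [-0.9, 2.22], [0.21, 2.48], [-1.53, 4.67], [0.24, 2.81], [-2.84, 2.84]. Speed limits (rad/s): [2.79, 2.79, 3.14, 3.14, 3.14, 3.14].

## Interface

Orientations are given as a unit quaternion [x, y, z, w].
In Python, from plant import get_state, read_camera, get_calibration, ticket, search_frame, cut_out, pinpoint gives the robot as it stands.
- The arm moves only by the tool move_arm, never from a script. Its argument "plan" is a list that holds one entry, the list of rows, each a list of 7 numbers: the turn, a rotation vector about the tool's x, y, z in degrees, then the shift along the tool's x, y, z in m, then the finger opening in m, from 0 to 0.0854. In form: [[[ax, ay, az, x, y, z, hand], ...]]. A call has exactly 5 rows; each row is the pose to reach, as a shift and turn from the pose measured when the call began, along the tool's axes at that moment; what a row does not reach only later rows make up. A row lasts 1/8 s, in which the tool goes at most 62.5 mm and 10.7 degrees, less where a joint would pass 70% of its speed; a pose out of reach is approached as far as the arm can. A call with a gripper value outside its range is refused whole. The fingers move at their own pace and stop on an object; "force" is the grip in N (left out, the last holds). Time passes only in rows, so rows that repeat a pose let the fingers close, or fill a call up. It gives the time, the measured TCP pose, the force and the opening at its end, in the units of the state.
- get_state(): the state, without advancing time (a new reading comes with each control period).
- read_camera(name): name is "side" or "top"; returns the picture (400x640x3 uint8, red, green, blue); there is no depth.
- get_calibration(name): a dict with "mtx" (3x3 intrinsics, pixels), "extrinsics" (4x4, takes a point from camera to world coordinates). Camera axes: x right, y up, looking along -z (the intrinsics and any distortion apply to the point x, -y, -z); pixel columns grow to the right and rows downward; lengths in m; the calibration is good to about 2 mm. A picture is of the moment at which its call begins. get_calibration takes no time and is no camera call.
- ticket.sign_off(): hands the job in, once; it reports no verdict.
Trained networks look in the newest picture that a camera, given by its name, has taken for a name from the list of things; names that differ only in an ending like _2 or _b are one class to them, and where a whole thing is asked for, a point or a joint stands for the part that bears it (a point fixed in the world has none). Each returns a list of dicts, best first, with "p" (0 to 1); they miss things now and then, are a little off and sometimes report something else, mostly with a low value. They report only what shows in the picture. A call takes as long as a camera call.
- search_frame(camera, query): "centre" ([column, row] in pixels, amid what is visible of it).
- cut_out(camera, query): "pixels" (400x640 bool, what is visible of it) and "centre" ([column, row] in pixels, amid what is visible of it).
- pinpoint(camera, query): "centre" ([column, row] in pixels: a listed point, or the origin of a listed thing).
The state is a dict: "time": time; "qpos": joint angles; "dq": joint speeds; "joint_efforts": joint torques, N m; "eef_pos": TCP position; "tcp_rot": TCP orientation; "contact_force": force on the tool from outside, world axes, zero at the start; "wrist_torque": the same for the moment, N m; "opening": opening from 0.0 (shut) to 1.0 (fully open).
Only numpy, scipy, OpenCV 4.12 (cv2) and the standard library are available. Lean on these libraries where they do the work, as an engineer would, in place of code of your own. Each camera call takes 0.05 s, during which the arm holds its last target.

## Working session

There is one attempt and no reset: what is moved stays moved. The work goes in short steps, Python scripts to look and compute and a tool call to move; the robot and the scene stay as the last step left them, time stands still between calls to the robot, and variables do not carry over. Pictures are saved under pics/ and viewed, and the job is handed in when it is done.

Besides the shell and the picture viewer there is one more tool, called after "Request:" in YAML: its name, and indented under it one key for each argument. move_arm: Moves the arm, as the interface text tells. Its arguments: {"type":"object","properties":{"plan":{"type":"array","items":{"type":"array","items":{"type":"array","items":{"type":"number"}}}},"force":{"type":"number"}},"required":["plan"]}

```bash
mkdir -p pics; cat > h.py <<'E'
import numpy as np, cv2
from plant import *
from scipy.spatial.transform import Rotation as R
def ray(cam,px):
    c=get_calibration(cam);K=np.array(c['mtx']);T=np.array(c['extrinsics'])
    d=np.array(c.get('dist',np.zeros(5)),float)
    u=cv2.undistortPoints(np.array([[px]],float),K,d)[0,0]
    v=T[:3,:3]@np.array([u[0],-u[1],-1.]);return T[:3,3],v
def onz(cam,px,z):
    o,v=ray(cam,px);return o+v*(z-o[2])/v[2]
def proj(cam,p):
    c=get_calibration(cam);K=np.array(c['mtx']);T=np.array(c['extrinsics'])
    q=np.linalg.inv(T)@np.append(p,1);q=np.array([q[0],-q[1],-q[2]]);q=K@q;return q[:2]/q[2]
def tri(p1,p2):
    (o1,v1),(o2,v2)=ray('side',p1),ray('top',p2)
    A=np.stack([v1,-v2],1);s=np.linalg.lstsq(A,o2-o1,rcond=None)[0]
    a,b=o1+s[0]*v1,o2+s[1]*v2;return (a+b)/2,np.linalg.norm(a-b)
def snap(cam,name):
    im=read_camera(cam);cv2.imwrite('pics/'+name,im[:,:,::-1]);return im
E
python3 - <<'E'
from h import *
print(get_state())
for c in('side','top'):
    print(get_calibration(c)); snap(c,c+'0.png')
    for q in('dock','stop','pivot','tab_mid','tablet_center','tablet'):
        print(c,q,[(np.round(r['centre'],1).tolist(),round(float(r['p']),2)) for r in pinpoint(c,q)[:2]])
E
```

```text
{'time': 0.0, 'qpos': array([ 9.67030929e-01,  2.87189975e-01,  1.57815137e+00, -1.56860910e-05,
        1.27856928e+00, -1.50006515e-01]), 'dq': array([ 0.00060445, -0.00026091, -0.00210372,  0.00025062, -0.00084984,
       -0.00237098]), 'joint_efforts': array([-1.79513136e-04, -4.05970967e+01, -2.92632186e+01, -1.29685068e-04,
        5.83795234e-03, -1.54205941e-05]), 'eef_pos': array([0.29549809, 0.60617116, 0.22994482]), 'tcp_rot': array([ 2.24935674e-01,  9.74372926e-01, -1.08040627e-03, -4.19557051e-04]), 'contact_force': array([0.76473584, 0.26983954, 0.79801211]), 'wrist_torque': array([ 0.02193285, -0.02185551, -0.01995992]), 'opening': 0.998470335236321}
{'mtx': array([[442.34257638,   0.        , 327.55921741],
       [  0.        , 442.34257638, 201.53334586],
       [  0.        ,   0.        ,   1.        ]]), 'extrinsics': array([[-0.99893336,  0.03752885, -0.02690214,  0.56194648],
       [-0.04305985, -0.54673918,  0.83619502,  1.02077978],
       [ 0.01667298,  0.83646151,  0.54777199,  0.70932074],
       [ 0.        ,  0.        ,  0.        ,  1.        ]])}
si
[... 354 characters left out ...]

       [  0.        ,   0.        ,   1.        ]]), 'extrinsics': array([[ 8.44050485e-02,  9.73594564e-01, -2.12107078e-01,
         3.01481831e-01],
       [-9.96421082e-01,  8.34443883e-02, -1.34930287e-02,
         3.24112187e-05],
       [ 4.56240601e-03,  2.12486844e-01,  9.77153276e-01,
         1.45923361e+00],
       [ 0.00000000e+00,  0.00000000e+00,  0.00000000e+00,
         1.00000000e+00]])}
top dock [([267.9, 232.0], 0.63), ([275.9, 210.3], 0.22)]
top stop [([267.0, 225.6], 0.87), ([222.3, 240.0], 0.16)]
top pivot [([267.3, 222.4], 0.68), ([268.9, 222.4], 0.68)]
top tab_mid [([275.0, 211.1], 0.87)]
top tablet_center [([260.1, 237.5], 0.59)]
top tablet [([258.0, 236.9], 0.75)]
```

```bash
python3 - <<'E'
from h import *
P={}
for q in('dock','stop','pivot','tab_mid','tablet_center','tablet'):
    a=pinpoint('side',q);b=pinpoint('top',q)
    if a and b: P[q]=tri(a[0]['centre'],b[0]['centre']);print(q,np.round(P[q][0],4),round(P[q][1],4))
a=cv2.imread('pics/side0.png')[150:350,220:520];cv2.imwrite('pics/side0c.png',cv2.resize(a,None,fx=2.6,fy=2.6,interpolation=2))
a=cv2.imread('pics/top0.png')[150:300,180:380];cv2.imwrite('pics/top0c.png',cv2.resize(a,None,fx=4,fy=4,interpolation=2))
E
```

```text
dock [ 0.5143  0.1611 -0.016 ] 0.0064
stop [0.5243 0.1618 0.0234] 0.0006
pivot [0.5299 0.1603 0.0398] 0.0018
tab_mid [0.5638 0.1411 0.0446] 0.0021
tablet_center [0.4859 0.1804 0.0093] 0.0071
tablet [0.4906 0.1866 0.0063] 0.0008
```

View pics/side0.png

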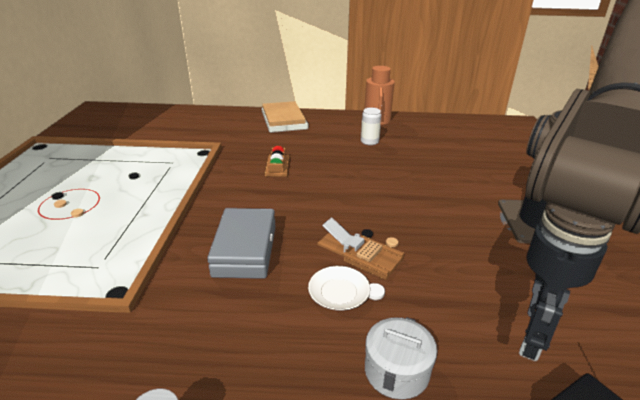

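View pics/top0.png

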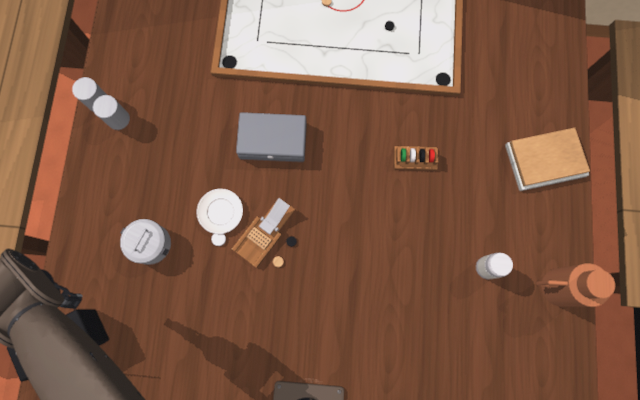

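View pics/side0c.png

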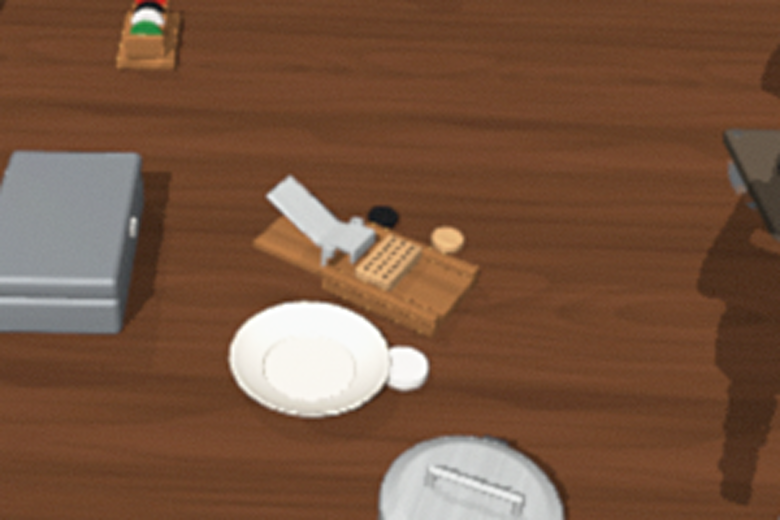

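View pics/top0c.png

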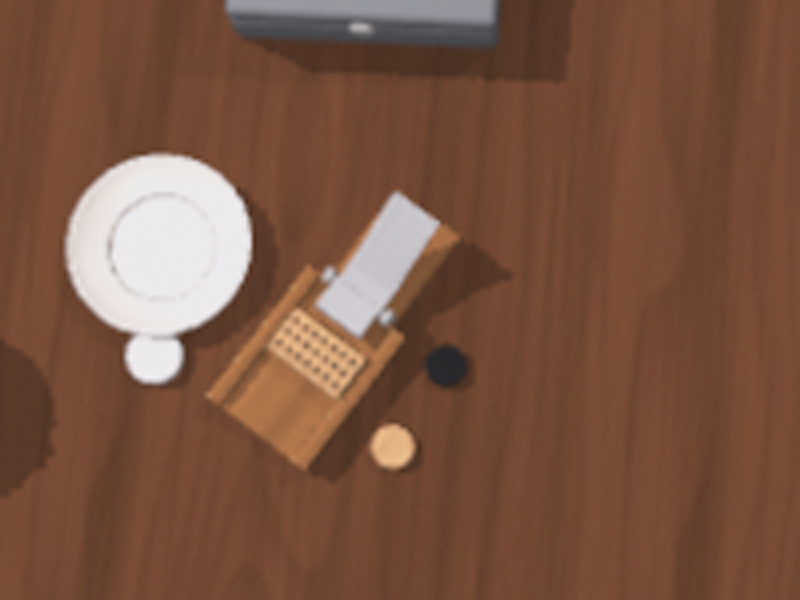

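The side view shows the dock at about (360,250), with the raised tab to the upper left, the tablet just short of the lip, and the saucer and striker in front. In the top view the channel runs from its mouth at about (243,258) to the tab end at about (284,203). The coins lie beside the right rail. Next I'll fit the dock pose to its edges.

```bash
python3 - <<'E'
from h import *
a=cv2.imread('pics/side0.png')[205:285,305:415];cv2.imwrite('pics/s1.png',cv2.resize(a,None,fx=7,fy=7,interpolation=2))
a=cv2.imread('pics/top0.png')[190:275,220:305];cv2.imwrite('pics/t1.png',cv2.resize(a,None,fx=7,fy=7,interpolation=2))
E
```

```text
(no output)
```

View pics/s1.png

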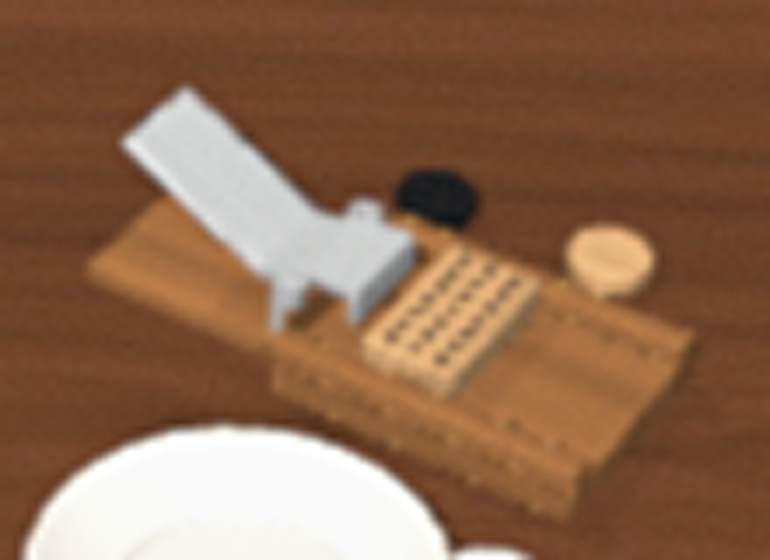

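View pics/t1.png

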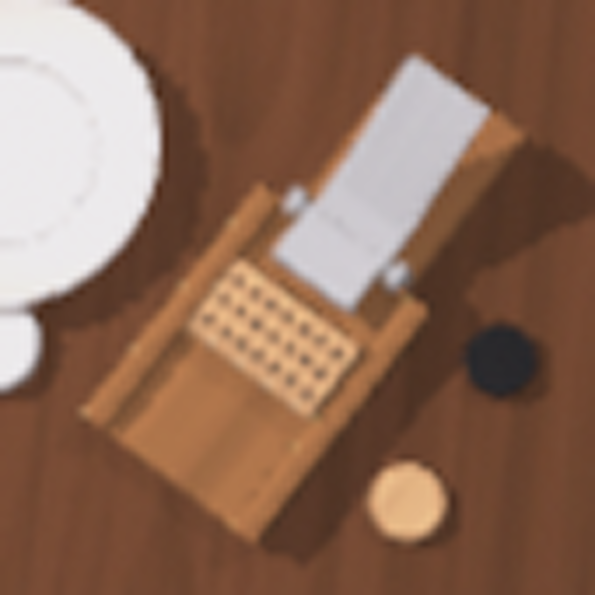

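```bash
cat > fit.py <<'E'
from h import *
from scipy.optimize import least_squares
T=lambda c,r:(220+(c+.5)/7-.5,190+(r+.5)/7-.5)
S=lambda c,r:(305+(c+.5)/7-.5,205+(r+.5)/7-.5)
# (cam,pixel,local fn)
XR='xr';L='xl'
obs=[('top',T(82,410),(-100,45,22)),('top',T(262,185),(XR,45,22)),('top',T(427,310),(XR,-45,22)),
('top',T(413,53),(96,20,60.3)),('top',T(490,108),(96,-20,60.3)),
('side',S(122,143),(96,20,60.3)),('side',S(185,88),(96,-20,60.3)),('side',S(582,468),(-100,45,22)),('side',S(693,335),(-100,-45,22)),('side',S(275,362),(XR,45,22)),
('top',(267.0,225.6),(16,0,20)),('side',(353,244.2),(16,0,20)),('top',(275,211.1),'tm'),('side',(338,231.8),'tm')]
c,s=np.cos(.5),np.sin(.5);tm=(22+46*c+8*s,0,29+46*s-8*c)
tab=[((243,257),(367,345),L,32),((362,350),(463,248),L,-32),((312,418),(540,285),'xt',-32),((187,325),(440,380),'xt',32)]
def w(p,q):
    x,y,a=p[:3];q=np.array(q,float)/1000
    return np.array([x+q[0]*np.cos(a)-q[1]*np.sin(a),y+q[0]*np.sin(a)+q[1]*np.cos(a),q[2]])
def res(p):
    r=[]
    d={'xr':p[3]*1000}
    for cam,px,l in obs:
        l=tm if l=='tm' else tuple(d.get(v,v) for v in l)
        r.append(proj(cam,w(p,l))-px)
    return np.array(r)
f=least_squares(lambda p:res(p).ravel(),[.51,.17,-.6,.018],loss='soft_l1',x_scale=[.01,.01,.1,.01])
p=f.x
if __name__=='__main__':
    print(p,np.degrees(p[2]));print(np.round(res(p),1).tolist())
    for t,sd,n,y in tab:
        for cam,px in(('top',T(*t)),('side',S(*sd))):
            q=onz(cam,px,.028)-[p[0],p[1],0];c2,s2=np.cos(p[2]),np.sin(p[2])
            print(n,y,cam,np.round([1000*(c2*q[0]+s2*q[1]),1000*(-s2*q[0]+c2*q[1])],1))
E
python3 fit.py
```

```text
[ 0.51002608  0.16827971 -0.53909454  0.01805872] -30.887841758439833
[[-0.3, 0.9], [-1.2, 0.4], [-0.1, 0.3], [-1.0, 0.2], [-0.8, 0.3], [0.1, -0.2], [-0.1, 0.0], [-0.7, 1.1], [0.3, -0.7], [-0.8, -2.7], [0.7, 0.3], [0.3, 0.7], [2.4, -0.4], [-1.6, -1.6]]
xl 32 top [-8.3 29.6]
xl 32 side [-13.4  33.1]
xl -32 top [-10.5 -33.7]
xl -32 side [-14.7 -32.5]
xt -32 top [-45. -34.]
xt -32 side [-47.1 -29.5]
xt 32 top [-44.4  31.1]
xt 32 side [-42.8  34.9]
```

```bash
cat > go.py <<'E'
from h import *
import sys
D=np.array([.510,.1683]);A=np.radians(-30.9)
def target(x,y,z,yawoff=0,pitch=0):
    a=A+np.radians(yawoff)
    ty=np.array([np.cos(a),np.sin(a),0]);tz=np.array([0,0,-1.]);tx=np.cross(ty,tz)
    w=np.append(D+[x*np.cos(A)-y*np.sin(A),x*np.sin(A)+y*np.cos(A)],z)
    return w,R.from_matrix(np.stack([tx,ty,tz],1))
def plan(x,y,z,n=1,yawoff=0):
    s=get_state();w,r=target(x,y,z,yawoff);r0=R.from_quat(s['tcp_rot'])
    d=r0.inv().apply(w-s['eef_pos']);rv=(r0.inv()*r).as_rotvec(degrees=True)
    print('turn',np.round(rv,2),'shift',np.round(d,4))
    e=s['eef_pos'];q=e[:2]-D;print('now dock',np.round([1000*(np.cos(A)*q[0]+np.sin(A)*q[1]),1000*(-np.sin(A)*q[0]+np.cos(A)*q[1]),1000*e[2]],1),'F',np.round(s['contact_force'],2),'op',round(s['opening'],3),'t',s['time'])
if __name__=='__main__': plan(*map(float,sys.argv[1:4]))
E
python3 go.py -6 0 0.13; python3 -c "
from h import *
r=search_frame('top','tiffin')[0]['centre'];print(onz('top',r,.097))"
```

```text
turn [-0.   0.  94.9] shift [5.5934 0.2124 0.1013]
now dock [-408.9  266.2  231.3] F [-0.19 -0.09 -0.31] op 1.002 t 1.3
[0.43608934 0.48491194 0.097     ]
```

```bash
sed -i 's/x\*np/x*1e-3*np/g;s/y\*np/y*1e-3*np/g' go.py; python3 go.py -6 0 0.13
```

```text
turn [-0.   0.  94.9] shift [-0.3787 -0.2996  0.1013]
now dock [-408.8  266.2  231.3] F [-0.   -0.01  0.6 ] op 0.997 t 1.35
```

Request:
move_arm:
  plan:
    - [[0,0,9.5,-0.038,-0.03,0,0.0854],[0,0,19,-0.076,-0.06,0,0.0854],[0,0,28.5,-0.114,-0.09,0,0.0854],[0,0,38,-0.152,-0.12,0,0.0854],[0,0,47.5,-0.19,-0.15,0,0.0854]]

```text
time: 1.98
eef_pos: [0.4014, 0.3872, 0.2316]
tcp_rot: [0.6, 0.8, 0.0, 0.0]
contact_force: [0.3, -0.6, 0.2]
opening: 1.003
```

```bash
python3 go.py -6 0 0.13
```

```text
turn [ 3.00e-02 -2.00e-02  4.71e+01] shift [-0.2361  0.0391  0.1016]
now dock [-205.6  132.1  231.6] F [ 0.34 -0.61  0.17] op 1.003 t 1.975
```

Request:
move_arm:
  plan:
    - [[0,0,9.5,-0.047,0.008,0.015,0.0854],[0,0,19,-0.094,0.016,0.03,0.0854],[0,0,28.5,-0.142,0.0235,0.05,0.0854],[0,0,38,-0.19,0.0315,0.075,0.0854],[0,0,47.1,-0.236,0.039,0.1015,0.0854]]

```text
time: 2.6
eef_pos: [0.5057, 0.17, 0.13]
tcp_rot: [0.871, 0.491, 0.001, 0.0]
contact_force: [0.5, 0.4, 0.9]
opening: 0.997
```

```bash
python3 - <<'E'
from h import *
import go
for c in('side','top'):
    im=snap(c,c+'2.png')
a=cv2.imread('pics/side2.png')[170:290,280:440];cv2.imwrite('pics/s2.png',cv2.resize(a,None,fx=5,fy=5,interpolation=2))
a=cv2.imread('pics/top2.png')[180:290,200:320];cv2.imwrite('pics/t2.png',cv2.resize(a,None,fx=5,fy=5,interpolation=2))
go.plan(-6,0,.06)
E
```

```text
turn [-0.18  0.2  -0.37] shift [ 0.0036 -0.0012  0.0671]
now dock [ -4.6  -3.4 127.1] F [-0.91 -0.7   0.07] op 1.002 t 2.7
```

View pics/s2.png

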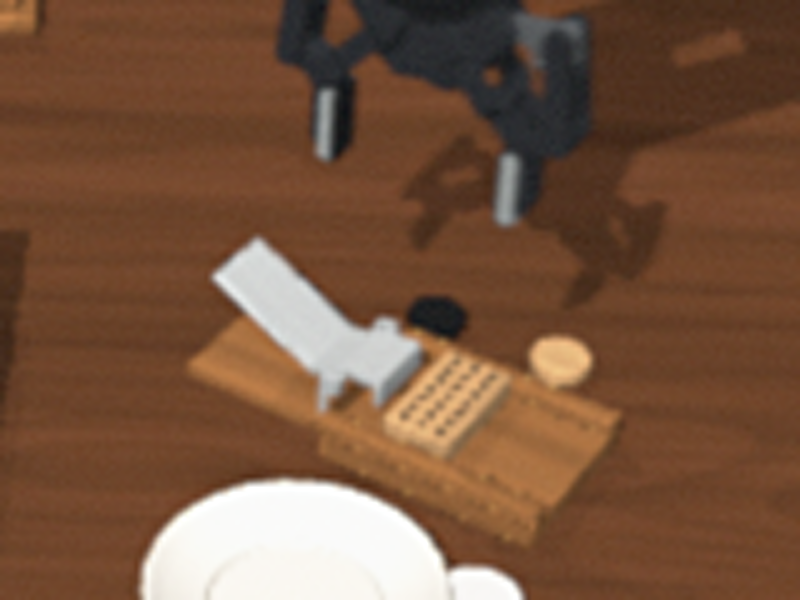

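View pics/t2.png

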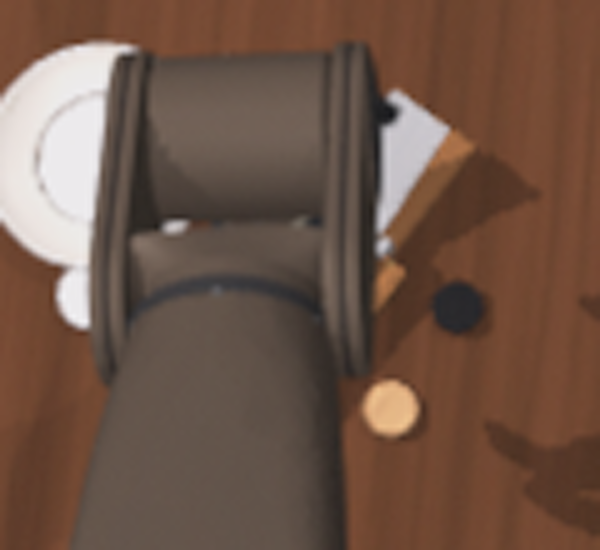

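```bash
python3 - <<'E'
from h import *
import go
s=get_state();r=R.from_quat(s['tcp_rot']).as_matrix();e=s['eef_pos']
for name,sg in(('press',1),('push',-1)):
  for y in (.0425,.057):
    for x in(-.011,.011):
      for z in(0,-.013):
        q=proj('side',e+r@[x,sg*y,z]);print(name,y,x,z,np.round((q-[280,170])*5))
print(r)
E
```

```text
press 0.0425 -0.011 0 [354. 167.]
press 0.0425 -0.011 -0.013 [355. 144.]
press 0.0425 0.011 0 [329. 188.]
press 0.0425 0.011 -0.013 [330. 165.]
press 0.057 -0.011 0 [328. 158.]
press 0.057 -0.011 -0.013 [329. 135.]
press 0.057 0.011 0 [303. 179.]
press 0.057 0.011 -0.013 [304. 156.]
push 0.0425 -0.011 0 [511. 225.]
push 0.0425 -0.011 -0.013 [514. 202.]
push 0.0425 0.011 0 [489. 248.]
push 0.0425 0.011 -0.013 [491. 225.]
push 0.057 -0.011 0 [540. 236.]
push 0.057 -0.011 -0.013 [542. 212.]
push 0.057 0.011 0 [517. 259.]
push 0.057 0.011 -0.013 [519. 235.]
[[ 0.51905731  0.85472801 -0.00441942]
 [ 0.85473238 -0.5190671  -0.00138084]
 [-0.00347422 -0.00306069 -0.99998928]]
```

```bash
python3 go.py -6 0 0.032
```

```text
turn [-0.18  0.2  -0.37] shift [ 0.0037 -0.0011  0.0951]
now dock [ -4.6  -3.4 127.1] F [-0.91 -0.7   0.07] op 1.002 t 2.7
```

Request:
move_arm:
  plan:
    - [[-0.2,0.2,-0.4,0.0037,-0.001,0.03,0.0854],[-0.2,0.2,-0.4,0.0037,-0.001,0.06,0.0854],[-0.2,0.2,-0.4,0.0037,-0.001,0.08,0.0854],[-0.2,0.2,-0.4,0.0037,-0.001,0.095,0.0854],[-0.2,0.2,-0.4,0.0037,-0.001,0.095,0.0854]]

```text
time: 3.32
eef_pos: [0.5042, 0.1717, 0.0313]
tcp_rot: [0.87, 0.494, -0.001, -0.0]
contact_force: [-0.1, 0.8, -0.3]
opening: 1.0
```

```bash
python3 - <<'E'
from h import *
import go
snap('side','side3.png')
a=cv2.imread('pics/side3.png')[170:290,280:440];cv2.imwrite('pics/s3.png',cv2.resize(a,None,fx=5,fy=5,interpolation=2))
go.plan(-6,0,.01)
E
```

```text
turn [ 0.02 -0.    0.07] shift [-0.0004 -0.      0.0223]
now dock [-6.   0.4 32.3] F [-0.06 -0.45 -0.64] op 0.996 t 3.375
```

View pics/s3.png

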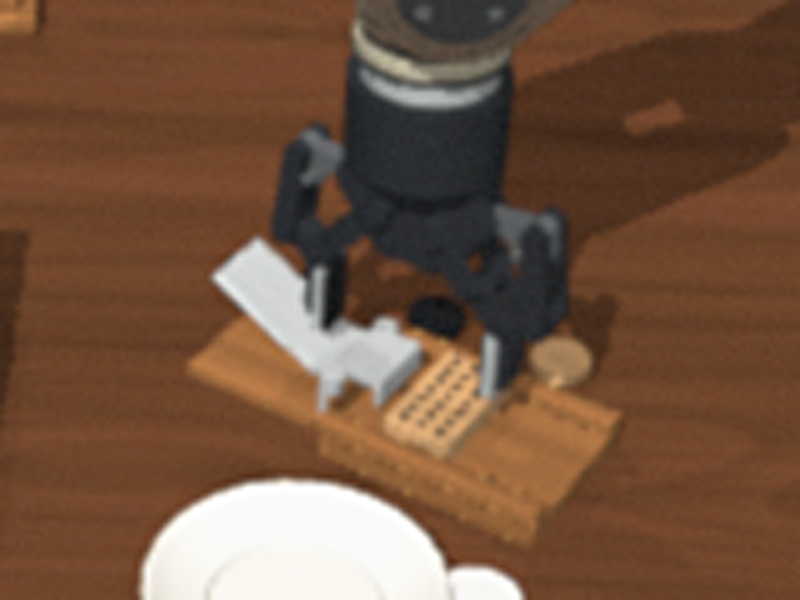

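```bash
cat > ov.py <<'E'
from h import *
import go,sys
def ov(src,dst,w=None):
    s=get_state();r=R.from_quat(s['tcp_rot']).as_matrix();e=s['eef_pos']
    o=np.array([280,170]);f=5
    im=cv2.resize(cv2.imread('pics/'+src)[170:290,280:440],None,fx=f,fy=f,interpolation=2)
    P=lambda p:tuple(int(v) for v in (proj('side',p)-o)*f+2)
    for z,col in((0,(0,0,255)),(-.013,(0,255,255))):
        for sg in(1,-1):
            q=[P(e+r@[x,sg*y,z]) for x,y in((-.011,.0425),(.011,.0425),(.011,.057),(-.011,.057))]
            cv2.polylines(im,[np.array(q)],True,col,1)
    def dk(x,y,z):
        return go.target(x,y,z/1000)[0]
    for pts in([(-100,45,22),(18,45,22)],[(-100,-45,22),(18,-45,22)],[(-100,33.5,14),(-100,-33.5,14)],
      [(-10,32,28),(-46,32,28),(-46,-32,28),(-10,-32,28),(-10,32,28)],[(96,20,60.3),(96,-20,60.3),(36.3,-20,27.7),(36.3,20,27.7),(96,20,60.3)]):
        cv2.polylines(im,[np.array([P(dk(*p)) for p in pts])],False,(0,255,0),1)
    cv2.imwrite('pics/'+dst,im)
if __name__=='__main__': ov(sys.argv[1],sys.argv[2])
E
python3 ov.py side3.png s3o.png
```

```text
(no output)
```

View pics/s3o.png

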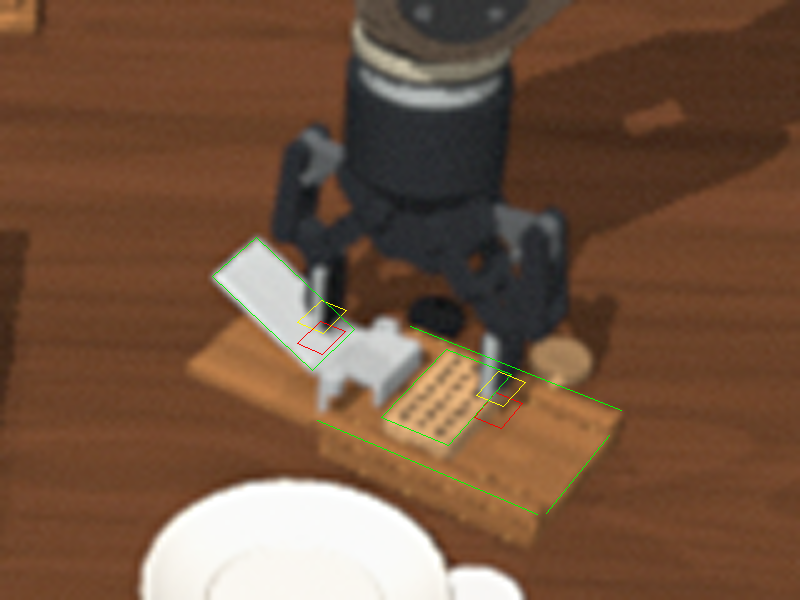

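Request:
move_arm:
  plan:
    - [[0,0,0,-0.0004,0,0.005,0.0854],[0,0,0,-0.0004,0,0.009,0.0854],[0,0,0,-0.0004,0,0.013,0.0854],[0,0,0,-0.0004,0,0.014,0.0854],[0,0,0,-0.0004,0,0.014,0.0854]]

```text
time: 4.0
eef_pos: [0.5047, 0.1713, 0.0183]
tcp_rot: [0.87, 0.494, -0.0, 0.0]
contact_force: [-1.1, -1.1, 1.0]
opening: 0.999
```

```bash
python3 - <<'E'
from h import *
import go,ov
snap('side','side4.png');ov.ov('side4.png','s4.png')
go.plan(-6,0,.009)
E
```

```text
turn [0.01 0.01 0.07] shift [0.0001 0.0001 0.0094]
now dock [-6.1 -0.1 18.4] F [-0.09 -1.24  0.44] op 1.001 t 4.05
```

View pics/s4.png

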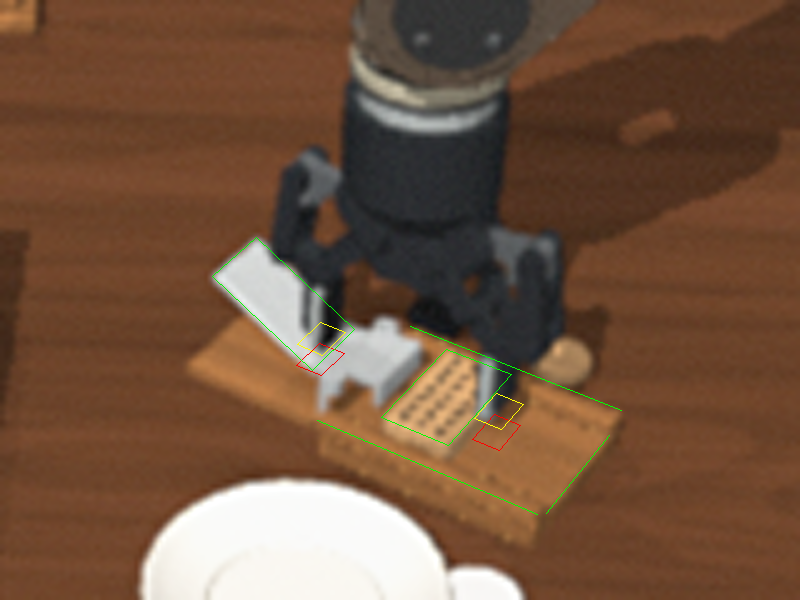

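Request:
move_arm:
  plan:
    - [[0,0,0,0,0,0.002,0.0854],[0,0,0,0,0,0.004,0.0854],[0,0,0,0,0,0.006,0.0854],[0,0,0,0,0,0.006,0.0854],[0,0,0,0,0,0.006,0.0854]]

```text
time: 4.68
eef_pos: [0.5047, 0.1714, 0.0124]
tcp_rot: [0.87, 0.494, -0.0, 0.0]
contact_force: [-2.8, 0.1, 4.3]
opening: 1.0
```

```bash
python3 - <<'E'
from h import *
import go,ov
snap('side','side5.png');ov.ov('side5.png','s5.png')
go.plan(-6,0,.007)
E
```

```text
turn [0.   0.01 0.07] shift [0.0001 0.0001 0.0054]
now dock [-6.1 -0.1 12.4] F [-2.5  -0.48  3.67] op 1.001 t 4.725
```

View pics/s5.png

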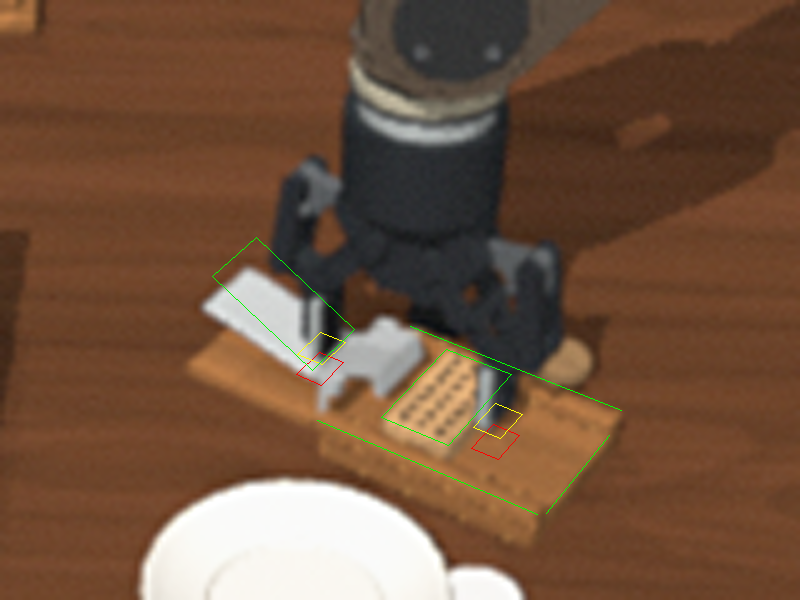

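```bash
python3 - <<'E'
from h import *
import go
for th in(.1,.2,.25,.3,.35,.4,.45,.5,.6):
    a=.5-th;x=22+80*np.cos(a)+8*np.sin(a);z=29+80*np.sin(a)-8*np.cos(a)
    print(th,[np.round((proj('side',go.target(x,y,z/1000)[0])-[280,170])*5+2) for y in(20,-20)])
E
```

```text
0.1 [array([208., 286.]), array([252., 248.])]
0.2 [array([205., 298.]), array([248., 259.])]
0.25 [array([203., 303.]), array([247., 265.])]
0.3 [array([202., 309.]), array([246., 271.])]
0.35 [array([202., 316.]), array([245., 277.])]
0.4 [array([202., 322.]), array([245., 283.])]
0.45 [array([202., 328.]), array([245., 289.])]
0.5 [array([202., 335.]), array([245., 296.])]
0.6 [array([204., 348.]), array([247., 309.])]
```

Request:
move_arm:
  plan:
    - [[0,0,0,0,0,0.001,0.0854],[0,0,0,0,0,0.002,0.0854],[0,0,0,0,0,0.003,0.0854],[0,0,0,0,0,0.003,0.0854],[0,0,0,0,0,0.003,0.0854]]

```text
time: 5.35
eef_pos: [0.5042, 0.1716, 0.0095]
tcp_rot: [0.87, 0.494, -0.001, -0.0]
contact_force: [-4.6, 0.7, 5.4]
opening: 1.0
```

```bash
python3 - <<'E'
from h import *
import go,ov
snap('side','side6.png');ov.ov('side6.png','s6.png')
go.plan(-6,0,.007)
E
```

```text
turn [-0.07  0.03  0.06] shift [0.0001 0.0007 0.0025]
now dock [-6.7 -0.1  9.5] F [-4.83  0.41  6.27] op 0.997 t 5.4
```

View pics/s6.png

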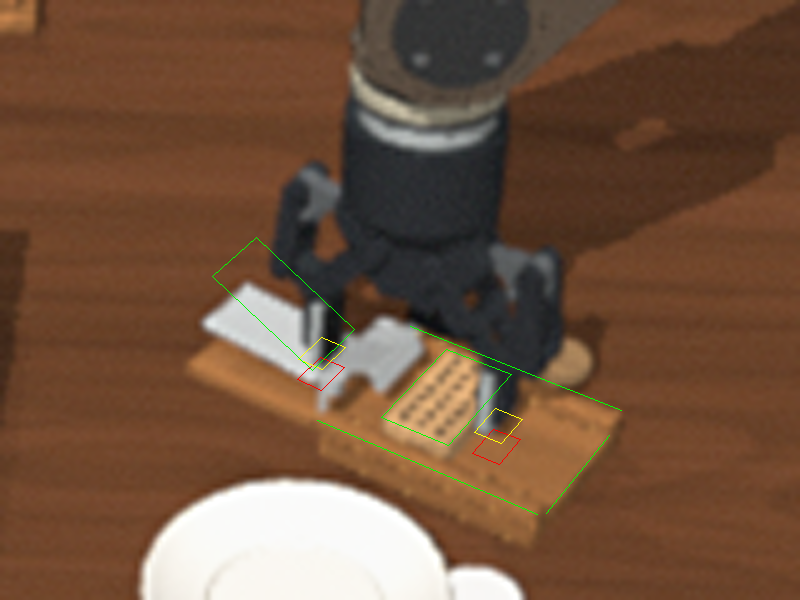

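The clip is open to about 0.4 rad (tab end corners at about (203,323) and (243,284) in the crop). The tablet hasn't moved and the pusher is just behind it. I'll lower 1.5 mm more and slide.

Request:
move_arm:
  plan:
    - [[0,0,0,0,0.001,0.0015,0.0854],[0,0,0,0,0.005,0.0015,0.0854],[0,0,0,0,0.01,0.0015,0.0854],[0,0,0,0,0.015,0.0015,0.0854],[0,0,0,0,0.02,0.0015,0.0854]]

```text
time: 6.02
eef_pos: [0.5215, 0.1617, 0.008]
tcp_rot: [0.87, 0.494, -0.0, -0.001]
contact_force: [-2.8, 1.7, 3.8]
opening: 0.999
```

```bash
python3 - <<'E'
from h import *
import go,ov
snap('side','side7.png');ov.ov('side7.png','s7.png')
go.plan(22.5,0,.008)
E
```

```text
turn [-0.03 -0.01  0.06] shift [-0.0003  0.0084  0.0001]
now dock [14.1  0.3  8.1] F [-2.1   1.16  4.41] op 1.004 t 6.075
```

View pics/s7.png

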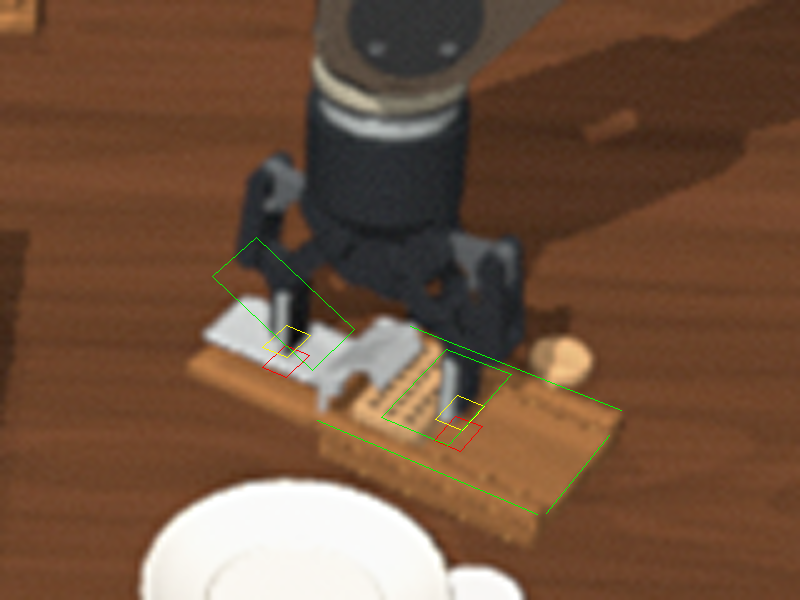

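Request:
move_arm:
  plan:
    - [[0,0,0,0,0.003,0,0.0854],[0,0,0,0,0.005,0,0.0854],[0,0,0,0,0.007,0,0.0854],[0,0,0,0,0.008,0,0.0854],[0,0,0,0,0.008,0,0.0854]]

```text
time: 6.7
eef_pos: [0.5291, 0.1572, 0.008]
tcp_rot: [0.87, 0.494, -0.0, -0.0]
contact_force: [-1.1, 1.8, 2.1]
opening: 0.999
```

```bash
python3 - <<'E'
from h import *
import go,ov
snap('side','side8.png');ov.ov('side8.png','s8.png')
go.plan(24.5,0,.008)
E
```

```text
turn [-0.02 -0.01  0.05] shift [-0.0003  0.0024  0.0001]
now dock [22.1  0.3  8.1] F [-1.23  0.66  2.04] op 1.001 t 6.75
```

View pics/s8.png

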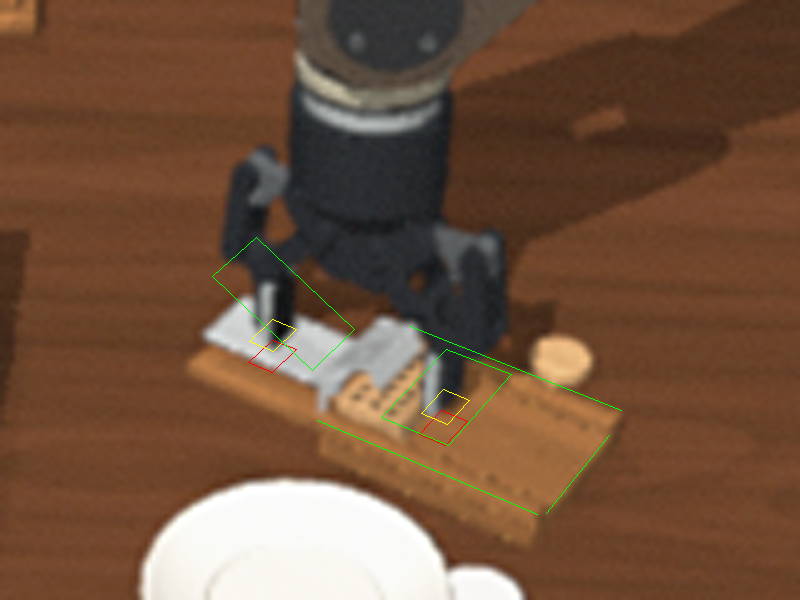

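Request:
move_arm:
  plan:
    - [[0,0,0,0,0.001,0,0.0854],[0,0,0,0,0.0015,0,0.0854],[0,0,0,0,0.002,0,0.0854],[0,0,0,0,0.002,0,0.0854],[0,0,0,0,0.002,0,0.0854]]

```text
time: 7.38
eef_pos: [0.5292, 0.1571, 0.0078]
tcp_rot: [0.87, 0.493, -0.001, -0.002]
contact_force: [-5.4, 5.0, 5.2]
opening: 1.001
```

```bash
python3 go.py 24.5 0 .008
```

```text
turn [-0.27  0.03  0.01] shift [-0.0002  0.0023 -0.0002]
now dock [22.2  0.2  7.8] F [-5.39  5.03  5.18] op 1.001 t 7.375
```

The stop is reached: the 2 mm command moved the tool only 0.1 mm and the back force along dock x rose to 7 N. I'll back the pusher off 4 mm with the tab still pressed, check, then lift.

Request:
move_arm:
  plan:
    - [[0,0,0,0,-0.001,0,0.0854],[0,0,0,0,-0.0025,0,0.0854],[0,0,0,0,-0.004,0,0.0854],[0,0,0,0,-0.004,0,0.0854],[0,0,0,0,-0.004,0,0.0854]]

```text
time: 8.0
eef_pos: [0.5263, 0.1591, 0.0081]
tcp_rot: [0.87, 0.493, -0.001, -0.002]
contact_force: [2.8, -0.6, 2.4]
opening: 1.0
```

```bash
python3 - <<'E'
from h import *
import go,ov
snap('side','side9.png');ov.ov('side9.png','s9.png')
go.plan(24.5,0,.008)
E
```

```text
turn [-0.21 -0.    0.01] shift [-0.0004  0.0059  0.    ]
now dock [18.6  0.4  8.1] F [ 2.05 -0.7   2.27] op 1.002 t 8.05
```

View pics/s9.png

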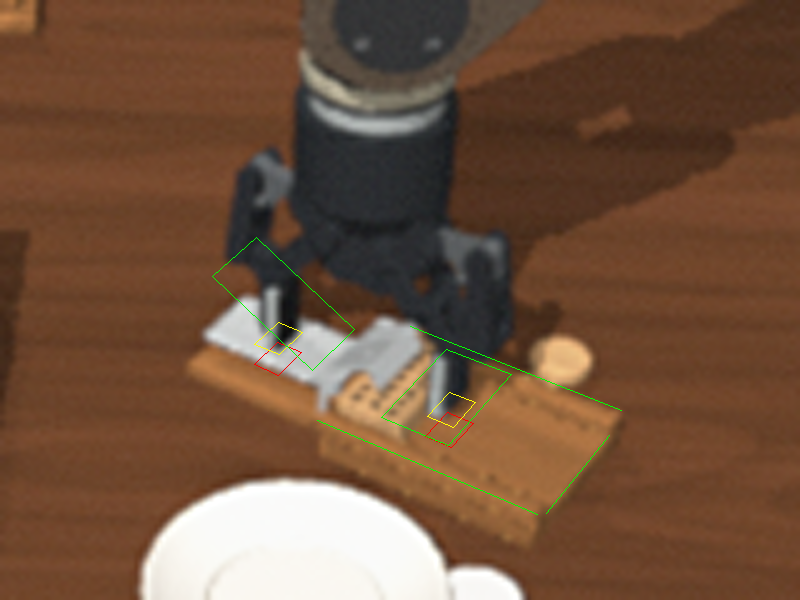

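The tablet stayed home and there is a gap behind it. Now I'll lift.

Request:
move_arm:
  plan:
    - [[0,0,0,0,0,-0.005,0.0854],[0,0,0,0,0,-0.01,0.0854],[0,0,0,0,0,-0.02,0.0854],[0,0,0,0,0,-0.04,0.0854],[0,0,0,0,0,-0.07,0.0854]]

```text
time: 8.68
eef_pos: [0.5246, 0.159, 0.0775]
tcp_rot: [0.87, 0.493, -0.003, -0.003]
contact_force: [1.2, -0.5, 0.6]
opening: 1.001
```

Request:
move_arm:
  plan:
    - [[0,0,0,0,0,-0.03,0.0854],[0,0,0,0,0,-0.06,0.0854],[0,0,0,0.05,0,-0.09,0.0854],[0,0,0,0.1,0,-0.12,0.0854],[0,0,0,0.15,0,-0.15,0.0854]]

```text
time: 9.3
eef_pos: [0.6025, 0.2886, 0.2281]
tcp_rot: [0.87, 0.493, -0.004, -0.003]
contact_force: [1.3, -0.7, -0.4]
opening: 0.996
```

```bash
python3 - <<'E'
from h import *
import go
for c in('side','top'): snap(c,c+'10.png')
a=cv2.imread('pics/side10.png')[205:285,305:415];cv2.imwrite('pics/s10.png',cv2.resize(a,None,fx=7,fy=7,interpolation=2))
a=cv2.imread('pics/top10.png')[190:275,200:305];cv2.imwrite('pics/t10.png',cv2.resize(a,None,fx=7,fy=7,interpolation=2))
go.plan(0,0,.2)
E
```

```text
turn [-0.19 -0.26  0.19] shift [-0.1547 -0.0189  0.0313]
now dock [ 18.5 154.6 232. ] F [ 0.82  0.48 -0.25] op 0.998 t 9.4
```

View pics/s10.png

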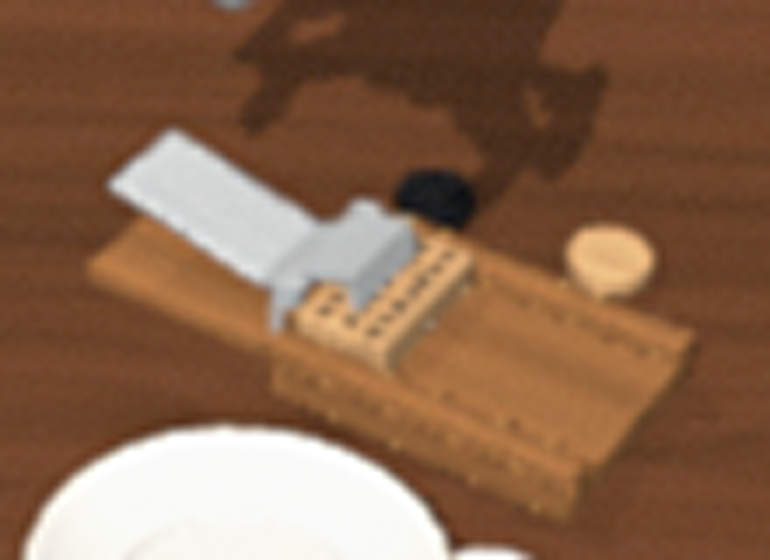

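View pics/t10.png

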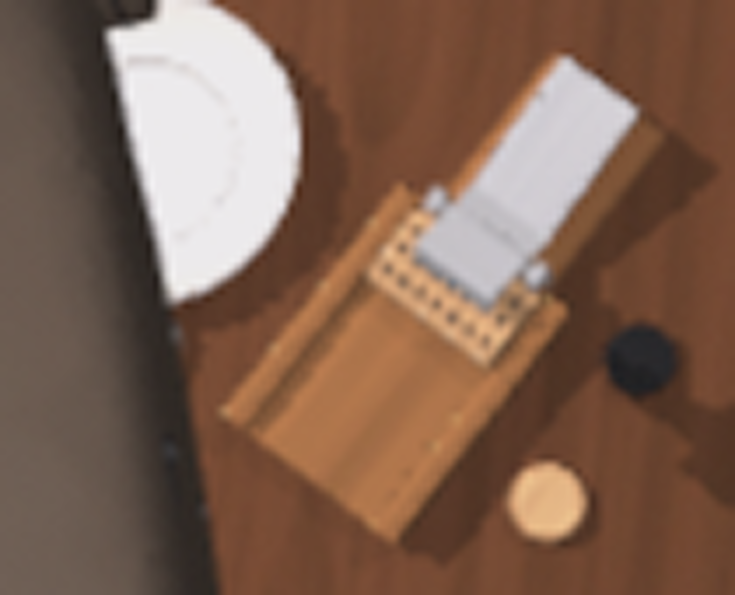

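```bash
python3 - <<'E'
from h import *
import go
f=lambda c,r,o:(o[0]+(c+.5)/7-.5,o[1]+(r+.5)/7-.5)
c,s=np.cos(go.A),np.sin(go.A);w=[]
for cam,px in(('top',f(368,272,(200,190))),('top',f(490,368,(200,190))),('side',f(385,352,(305,205))),('side',f(475,255,(305,205)))):
    q=onz(cam,px,.028)[:2]-go.D;w.append([1000*(c*q[0]+s*q[1]),1000*(-s*q[0]+c*q[1])])
print(np.round(w,1))
for th in(.15,.2,.25,.3):
    a=.5-th;x=22+80*np.cos(a)+8*np.sin(a);z=29+80*np.sin(a)-8*np.cos(a)
    print(th,[np.round((proj('side',go.target(x,y,z/1000)[0])-[305,205])*7+3) for y in(20,-20)])
E
```

```text
[[-16.9  30.8]
 [-19.3 -34.2]
 [-20.3  32.8]
 [-20.1 -31.4]]
0.15 [array([114., 164.]), array([175., 110.])]
0.2 [array([112., 172.]), array([173., 118.])]
0.25 [array([110., 180.]), array([171., 126.])]
0.3 [array([109., 188.]), array([170., 134.])]
```

```bash
python3 -c "
from plant import *
print(get_state()['contact_force'],ticket.sign_off())"
```

```text
the job is handed in; nothing more can be done
[ 0.82018506  0.48005829 -0.25421676] None
```

The tablet is home under the clip, the clip is resting on it, and I handed the job in at about 9.4 s. `sign_off` gives no verdict, so success rests on my own checks.

**What I did:** With the gripper fully open and its jaws along the channel, one fingertip pressed the tab to about 0.4 to 0.5 rad. The other finger slid the tablet under the lip until it met the stop. A further 2 mm command then moved the tool only 0.1 mm, and the back force rose to about 7 N. I backed the pusher off 4 mm with the tab still held, lifted straight up, and moved clear.

**Last checks:**
- **Tablet position:** three of the four trailing-edge corners measured at dock x −19.3 to −20.3 mm, against −20 mm when fully home. It looks flat and straight.
- **Clip:** it reads about 0.27 rad from the side camera, which matches resting on the tablet.
- **Arm:** about 155 mm to the side and 230 mm up, touching nothing, with the force reading within its noise (about 1 N).
- **Other things on the table:** the saucer and coins look unmoved. I did not measure them again, and the last close-up pictures did not show the rack, tiffin, case or powder can.

**Disagreement:** the left trailing corner in the top camera read −16.9 mm, about 3 mm off. I took this as pixel-reading error, since the tablet cannot go past the stop. I had no direct reading of the lip's force on the tablet, so that is inferred from the clip angle.

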